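Free the seized length stop of the saw and push the profile home with it

TASK

The clamp knob of the saw's length stop has seized: break it loose with a short firm twist anticlockwise, then turn it on freely until it is at least 60 degrees open. Slide the stop along its rail against the end of the profile lying in the open vice and push the profile back until you feel it is firmly home on the saw's hidden back stop (a steady push of about 12 N, no ramming), then turn the knob back to fully tight so the stop stays against the profile, and let go. Leave the can, the offcut and the tape measure where they are.

Things in the scene. Friction and masses are not known exactly. Their poses are not given: they have to be found in the camera images.
- fixture: The saw's outfeed fixture, fixed to the bench: an aluminium rail 70 mm wide (its x), 460 mm long (its y) and 40 mm high, with the saw bed, vice and light blue band saw at the +y end. Origin under the rail's middle; y runs along the rail towards the saw, z up. The saw's bow begins 440 mm from the origin along +y and is 280 mm high.
- stop (a joint): Position of the length stop along the rail, m; grows towards the saw (fixture +y), travel 0 to 0.2. The stop is a grey steel carriage 76 x 120 mm riding on the rail, its top 75 mm above the bench. With the knob tight it is clamped (it would take some 25 N to drag it); with the knob opened beyond about 0.5 rad it slides against about 2 N of friction.
- stop_face (a point): Centre of the face of the stop's upright grey steel plate (60 mm wide, 12 mm thick, 76 mm tall from the rail) that looks to fixture +y towards the profile; at 55 mm above the bench. It lies 76 mm from the knob's axis along fixture +y. Its axes are the fixture's.
- knob (a joint): Angle of the clamp knob, rad: 0 fully tight (a hard end stop, and the start), grows as it is opened anticlockwise seen from above, up to 1.9. It is seized: it takes about 0.6 to 0.8 N m to start it from tight; this fades over the first 0.4 rad, after which it turns with about 0.05 N m. It stiffens again in the same way when it is turned back to tight. One grasp on the bar can be kept throughout, for loosening, sliding the stop by the knob, and tightening.
- knob_grip (a point): Centre of the clamp knob's grip on its vertical axis, about 100 mm above the bench: a black upright bar 16 mm thick (the point's x), 52 mm long (the point's y), 34 mm tall, on a thin steel neck 13 mm above the carriage. The point turns with the knob; when tight the bar lies along the rail.
- profile: Aluminium profile, 40 mm wide, 30 high, 600 long, lying on the rail between the open vice jaws; it can only slide along the rail, against about 3 N of friction. Origin at the foot of its near end; y along it towards the saw. Pushed that way it comes home on a rigid hidden back stop.
- profile_end (a point): Centre of the profile's near end face, facing the stop plate; 55 mm above the bench, axes as the fixture's, moves with the profile. It goes some 5 to 26 mm towards the saw until home; how far is not known and differs each time: feel for the sharp rise of force (some 15 to 20 N per mm).
- spray: Bystander: upright can, squat, 70 mm across and 75 mm tall, origin at its foot.
- offcut: Bystander: aluminium offcut 40 x 90 x 30 mm (x, y, z), origin under its middle.
- tape: Bystander: black tape measure 65 x 35 x 60 mm (x, y, z), origin under its middle.

How it is judged (in metres and radians):
On the way, in this order (a step that is already met when the one before it is completed fails the run):
1. the knob is broken loose and opened at least 57 degrees (1.0 rad) (value of joint knob above 1 rad), for 0.1 s.
2. with the knob still open, the profile is pushed home: the stop plate presses on its end with more than 7 N (value of joint knob above 0.6 rad and contact force between stop and profile above 7 N), for 0.3 s.
At the end, for the whole second after the job is handed in: The knob is back within 0.17 rad (10 degrees) of fully tight, the profile has been pushed back (by more than 3 mm) and the stop plate is within 1.5 mm of its end, at rest, and the knob is released (value of joint knob below 0.17 rad and y of stop_face in the frame of profile_end above -0.0015 m and distance of profile_end from where it was at the start of the episode above 0.003 m and linear speed of stop below 0.005 m/s and contact force between the fingers and stop below 0.1 N); the robot touches nothing.
It fails at once if the stop is rammed against the profile (over 25 N) (contact force between stop and profile above 25 N).
It fails at once if the can is moved by more than 15 mm (distance of spray from where it was at the start of the episode above 0.015 m).
It fails at once if the offcut is moved by more than 15 mm (distance of offcut from where it was at the start of the episode above 0.015 m).
It fails at once if the tape measure is moved by more than 15 mm (distance of tape from where it was at the start of the episode above 0.015 m).
It also fails if it takes over 58 s, if anything falls off the work surface, if the arm or the gripper's body presses on something with over 40 N, if the wrist force passes 120 N, or if a joint passes its speed limit or range.

ROBOT

A 6-joint arm with a two-finger parallel gripper is mounted at the origin on the work surface. World frame = base frame: x ahead of the robot, y to its left, z up, the work surface at z = 0. Lengths are in mm, angles in rad, forces in N, time in s.
With the tool pointing down it reaches from about 300 to 775 mm from the base axis. Payload 14.6 kg.
Tool frame: the origin (TCP) lies on the centre line of the jaws, within the pads' length; the fingertips stand 19 mm ahead of it and the grasp point (between the pads) is the TCP (bot.tip_reach is the distance from the TCP to the fingertips, in mm); y points along the fingers, x is the direction in which the jaws open and shut, and the axes are right-handed (so a half turn about y gives the same grasp; the last joint's range is limited). The gripper opens to 85 mm and grips with 20 to 120 N. Pads are 22 mm wide; open, the fingers measure 114 mm over their backs; the gripper's body (76 mm by 85 mm) begins 54 mm behind the grasp point. The pads swing forward as they close: fully open they stand 13 mm farther back than shut.
Start: joints at [-1.38, 0.3, 1.521, -0, 1.321, -0.067], TCP at [140.218, -531.816, 250.281] pointing down, gripper open.
Joint ranges: [-3.03, 3.03], [-0.79, 2.21], [0.23, 2.52], [-1.04, 4.18], [0, 3.07], [-2.55, 2.55]. Speed limits (rad/s): [2.22, 2.22, 2.57, 3.14, 3.14, 3.14].

INTERFACE

Orientations are given as a unit quaternion [w, x, y, z].
In Python, from rig import bot gives the robot as it stands. Calls block until the motion is done:
- bot.move_to(position, orientation): joint-space move of the TCP to a pose.
- bot.servo_line(position, attitude=None, speed=150, until_force=None): straight line of the TCP; attitude=None keeps the orientation; speed is the mean speed in mm/s. With until_force (N) it stops when the force on the tool has changed by that much, and returns True; else False.
- bot.move_joints(angles): joint-space move.
- bot.move_gripper(opening, grip_force=None): finger opening in mm; grip_force is the grip in N (None keeps the last); returns when the fingers have stopped.
- bot.dwell(seconds).
- bot.ik(position, orientation): joint angles nearest the present ones, or None.
- bot.read_state(): the state.
- bot.read_camera(name): name is "scene" or "top" or "wrist"; returns a dict with "image" (420x560x3 uint8, blue, green, red), "depth" (420x560 float32, mm along the optical axis (not along the pixel's ray), 0 where there is no reading), "fovy" (degrees; the focal length in pixels is half the picture's height over the tangent of half this angle, whatever the lens; pixels are square), "cx", "cy" (the principal point, pixels), "eye" and "attitude" of the camera in the world; the wrist camera has in their place "mount" (4x4, takes a point from camera to tool coordinates, whose origin is the TCP and whose axes are the tool frame's). Camera axes: x right, y down, z forward; pixel columns grow to the right and rows downward; lengths in mm; the calibration is good to about 2 mm. The wrist camera is an equidistant fisheye: a pixel r from the principal point sees the ray r / f radians off the axis. A picture is of the moment at which its call begins: read the wrist's pose just before it.
A pose or a line that the arm cannot do raises bot.MotionError and nothing moves.
- bot.finish_job(): hands the job in, once; it reports no verdict.
The state is a dict: "clock": time; "joint_positions": joint angles; "qvel": joint speeds; "effort": joint torques, N m; "ee_pos": TCP position; "tool_rot": TCP orientation; "ft_force": force on the tool from outside, world axes, zero at the start; "moment": the same for the moment, N m; "grip_width": finger opening in mm.
Only numpy, scipy, OpenCV 4.12 (cv2) and the standard library are available. Lean on these libraries where they do the work, as an engineer would, in place of code of your own. Each camera call takes 0.05 s, during which the arm holds its last target. There are 200 camera calls.

## Working session

There is one attempt and no reset: what is moved stays moved. The work goes in short steps, each a Python script; the robot and the scene stay as the last script left them, time stands still between calls to the robot, and variables do not carry over. Pictures are saved under pics/ and viewed, about 8 in all and at most 12, crops included, and the job is handed in when it is done.

```bash
mkdir -p pics; ls
python3 - <<'E'
from rig import bot
import cv2,numpy as np,pickle
d={}
for n in("scene","top"):
    c=bot.read_camera(n);d[n]=c
    cv2.imwrite(f"pics/{n}0.png",c["image"])
    print(n,c["fovy"],c["cx"],c["cy"],c["eye"],c["attitude"])
pickle.dump(d,open("d.pkl","wb"))
s=bot.read_state();print(s["clock"],s["tool_rot"],s["ft_force"])
E
```

```text
pics
scene 45.144082147630996 276.63390195156717 212.52914882307488 [1203.91723897   24.90523391  597.7120994 ] [-0.28457673  0.61209023  0.67363661 -0.30095739]
top 53.48035192082458 282.649215533885 204.3197669677208 [537.91269893   4.98423514 831.29768162] [-0.03210598  0.71426471 -0.69818319  0.03654253]
0.1 [ 0.56035393 -0.55989441  0.43186489 -0.43129391] [-0.2328186  -0.15193909 -0.30225386]
```

View pics/top0.png

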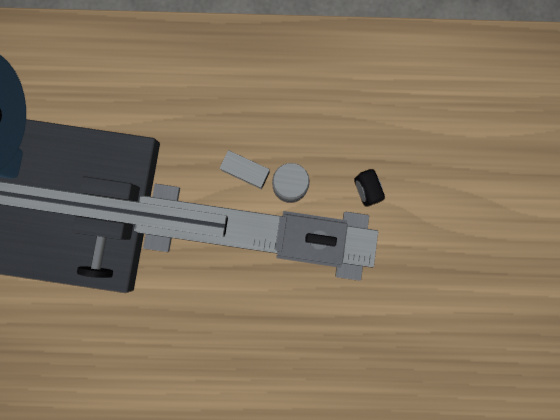

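View pics/scene0.png

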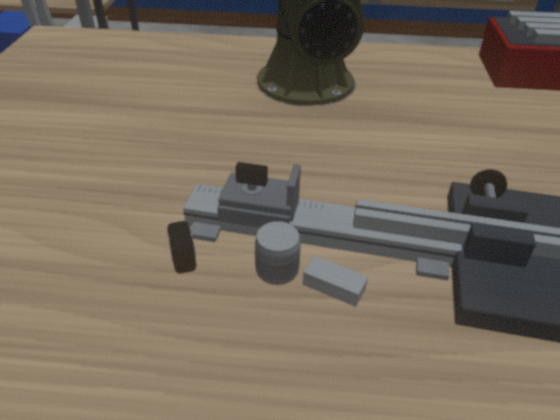

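Top view: knob bar runs from about (306,239) to (336,241), the plate is near (281,235) and the profile end near (226,226). The can (290,183), offcut (245,169) and tape (370,187) lie on the upper side. Next I'll turn these into positions.

```bash
cat > h.py <<'E'
import numpy as np, cv2
from scipy.spatial.transform import Rotation as R
def rot(q): return R.from_quat(np.array(q)[[1,2,3,0]])
def quat(r): q=r.as_quat(); return [float(v) for v in q[[3,0,1,2]]]
def foc(c): return 210/np.tan(np.radians(c["fovy"]/2))
def onplane(c,u,v,z):
    d=rot(c["attitude"]).apply([(u-c["cx"])/foc(c),(v-c["cy"])/foc(c),1]); e=np.array(c["eye"])
    return e+d*(z-e[2])/d[2]
E
python3 - <<'E'
import pickle,cv2; from h import *
c=pickle.load(open("d.pkl","rb"))["top"]
for n,u,v,z in [("knob",321,240,117),("k1",306,239,117),("k2",336,241,117),("plate",281,235,116),("pend",226,226,70),("railend_a",378,229,40),("railend_b",374,266,40),("can",291,180,75),("tape",370,187,60),("off",247,167,30)]:
    print(n,onplane(c,u,v,z).round(1), c["depth"][v,u])
cv2.imwrite("pics/topcrop.png",cv2.resize(c["image"][195:285,190:390],None,fx=4,fy=4,interpolation=cv2.INTER_CUBIC))
from rig import bot
s=bot.read_state(); print(rot(s["tool_rot"]).as_matrix().round(3))
w=bot.read_camera("wrist"); print(np.array(w["mount"]).round(3),w["fovy"],w["cx"],w["cy"])
E
```

```text
knob [547.8 -65.6 117. ] 706.8546
k1 [549.  -39.9 117. ] 709.3543
k2 [546.7 -91.3 117. ] 709.2257
plate [554.8   2.9 116. ] 709.74176
pend [570.  103.5  70. ] 783.0914
railend_a [ 572.2 -181.3   40. ] 832.9425
railend_b [ 502.4 -173.7   40. ] 823.303
can [656.8 -13.2  75. ] 761.9141
tape [ 649.4 -161.6   60. ] 777.06995
off [687.4  71.9  30. ] 810.8573
[[ 0.255 -0.     0.967]
 [-0.967  0.001  0.255]
 [-0.001 -1.     0.   ]]
[[   1.       0.       0.      -0.608]
 [  -0.      -0.284    0.959 -124.28 ]
 [   0.      -0.959   -0.284   73.36 ]
 [   0.       0.       0.       1.   ]] 65.70646984690485 278.2034837147749 209.3735968318948
```

View pics/topcrop.png

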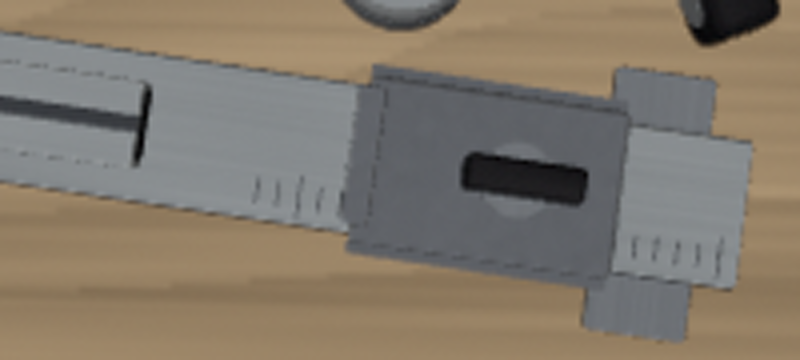

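Run:
```python
import pickle; from h import *
c=pickle.load(open("d.pkl","rb"))["top"]
P=lambda x,y,z: onplane(c,190+x/4,195+y/4,z)
for n,a,b,z in [("lo",(0,182),(345,232),40),("up",(0,30),(372,86),40),("carrlo",(348,250),(607,288),75),("carrup",(374,68),(628,103),75),("railend",(752,142),(736,291),40),("knob",(462,170),(587,184),117),("plate",(384,87),(370,225),116),("platef",(358,85),(343,225),116),("pend",(150,84),(137,165),70)]:
    p,q=P(*a,z),P(*b,z); d=p-q; print(n,p.round(1),q.round(1),((p+q)/2).round(1),np.degrees(np.arctan2(d[1],d[0])).round(2),np.linalg.norm(d).round(1))
```

```text
lo [542.4 174.3  40. ] [522.6  10.9  40. ] [532.5  92.6  40. ] 83.08 164.6
up [614.5 177.4  40. ] [ 5.918e+02 -3.000e-01  4.000e+01] [603.1  88.6  40. ] 82.74 179.2
carrlo [515.2   9.1  75. ] [ 500.9 -107.8   75. ] [508.  -49.3  75. ] 82.99 117.7
carrup [597.6  -0.8  75. ] [ 584.3 -116.6   75. ] [591.  -58.7  75. ] 83.45 116.5
railend [ 569.3 -181.3   40. ] [ 499.1 -173.7   40. ] [ 534.2 -177.5   40. ] -6.12 70.6
knob [551.5 -39.  117. ] [546.7 -92.6 117. ] [549.1 -65.8 117. ] 84.92 53.7
plate [586.3  -5.  116. ] [ 5.272e+02 -3.000e-01  1.160e+02] [556.8  -2.6 116. ] -4.54 59.3
platef [586.9   6.2 116. ] [527.   11.2 116. ] [557.    8.7 116. ] -4.78 60.1
pend [588.4 101.4  70. ] [551.3 106.   70. ] [569.8 103.7  70. ] -7.09 37.3
```

```bash
cat >> h.py <<'E'
AX=np.radians(83.0); YD=np.array([np.cos(AX),np.sin(AX),0]); XD=np.array([np.sin(AX),-np.cos(AX),0])
K0=np.array([549,-65.8,0])
def att(th,flip):  # jaw axis along fixture x, turned by th anticlockwise
    r=R.from_rotvec([0,0,th]); x=r.apply(XD)*(-1 if flip else 1); y=np.array([0,0,-1.]); z=np.cross(x,y)
    return quat(R.from_matrix(np.c_[x,y,z]))
E
python3 - <<'E'
from h import *; from rig import bot
for f in (0,1):
  for th,s in ((0,0),(1.3,0),(1.3,125),(0,125),(-.3,125)):
    p=K0+YD*s+[0,0,103]; q=bot.ik(list(p),att(th,f)); print(f,th,s,None if q is None else np.round(q,2))
E
```

```text
0 0 0 [-0.19  0.47  1.65 -0.    1.02 -0.06]
0 1.3 0 [-0.19  0.47  1.65 -0.    1.02 -1.36]
0 1.3 125 [ 0.04  0.5   1.61 -0.    1.03 -1.14]
0 0 125 [ 0.04  0.5   1.61 -0.    1.03  0.16]
0 -0.3 125 [ 0.04  0.5   1.61 -0.    1.03  0.46]
1 0 0 None
1 1.3 0 [-0.19  0.47  1.65 -0.    1.02  1.78]
1 1.3 125 [ 0.04  0.5   1.61 -0.    1.03  2.  ]
1 0 125 None
1 -0.3 125 None
```

Run:
```python
from h import *; from rig import bot; import pickle
bot.move_to(list(K0+[0,0,190]),att(0,0))
s=bot.read_state(); w=bot.read_camera("wrist"); pickle.dump((s,w),open("w.pkl","wb"))
print(s["clock"],s["ee_pos"],s["ft_force"]); cv2.imwrite("pics/w1.png",w["image"])
T=np.array(w["mount"]); f=foc(w)
# predicted pixel of knob top center & ends
for a in (-26,0,26):
    p=K0+YD*a+[0,0,117]; t=rot(s["tool_rot"]).inv().apply(p-np.array(s["ee_pos"])); cpt=T[:3,:3].T@(t-T[:3,3])
    th=np.arctan2(np.hypot(*cpt[:2]),cpt[2]); u=cpt[:2]/np.hypot(*cpt[:2])*f*th; print(a,(u+[w["cx"],w["cy"]]).round(1))
```

```text
2.375 [548.93774393 -66.5746573  190.07873589] [ 0.23873129 -0.13731883 -0.02425342]
-26 [276.9 266.2]
0 [276.8 230.2]
26 [276.7 191. ]
```

View pics/w1.png

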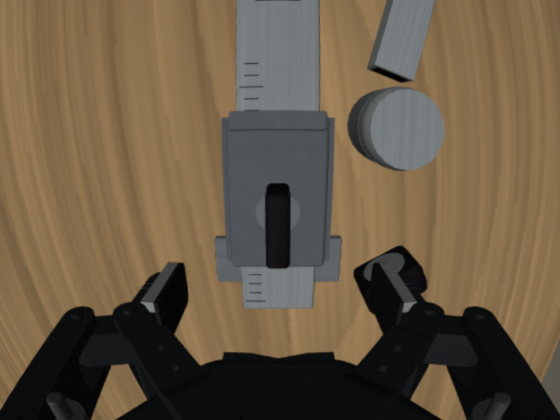

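The knob bar spans columns 266–291 and rows 190–268, within about 1 mm of prediction. Descend and grasp.

```bash
cat >> h.py <<'E'
K=K0+0.4*XD-0.7*YD+np.array([0,0,104])
def show(bot,n=""):
    s=bot.read_state(); F=np.array(s["ft_force"]); p=np.array(s["ee_pos"])-K
    x=rot(s["tool_rot"]).apply([1,0,0]); th=np.arctan2(x@YD,x@XD)
    print(n,f't={s["clock"]:.2f} pos x={p@XD:.2f} y={p@YD:.2f} z={p[2]:.2f} th={th:.3f} F x={F@XD:.1f} y={F@YD:.1f} z={F[2]:.1f} Mz={s["moment"][2]:.2f} w={s["grip_width"]:.1f}',flush=True)
    return s
E
python3 - <<'E'
from h import *; from rig import bot
bot.servo_line(list(K),att(0,0),speed=80); show(bot,"down")
bot.move_gripper(10,120); show(bot,"grip")
for th in (0.1,0.2,0.3):
    bot.move_to(list(K),att(th,0)); s=show(bot,th)
E
```

```text
down t=3.65 pos x=0.25 y=-0.01 z=0.52 th=-0.000 F x=-0.2 y=0.6 z=-0.8 Mz=-0.02 w=85.4
grip t=4.30 pos x=-0.59 y=0.01 z=0.33 th=0.000 F x=-8.3 y=0.1 z=9.1 Mz=-0.02 w=14.9
0.1 t=4.55 pos x=-0.61 y=-0.02 z=0.29 th=0.102 F x=-8.3 y=-0.2 z=7.3 Mz=0.67 w=14.5
0.2 t=4.80 pos x=-0.65 y=-0.02 z=0.22 th=0.201 F x=-9.0 y=0.3 z=7.2 Mz=0.42 w=14.8
0.3 t=5.05 pos x=-0.67 y=-0.03 z=0.15 th=0.301 F x=-8.4 y=-0.6 z=6.7 Mz=0.24 w=14.9
```

Run:
```python
from h import *; from rig import bot
for th in (0.5,0.8,1.0,1.2,1.25):
    bot.move_to(list(K-0.7*XD),att(th,0)); show(bot,th)
bot.dwell(0.2)
c=bot.read_camera("top"); cv2.imwrite("pics/top2.png",cv2.resize(c["image"][195:285,190:390],None,fx=4,fy=4))
show(bot)
```

```text
0.5 t=5.36 pos x=-0.84 y=-0.02 z=0.15 th=0.496 F x=-3.9 y=-0.6 z=5.0 Mz=0.05 w=14.4
0.8 t=5.75 pos x=-0.90 y=-0.05 z=0.12 th=0.796 F x=-6.0 y=-0.5 z=5.6 Mz=0.03 w=14.8
1.0 t=6.06 pos x=-0.94 y=-0.10 z=0.12 th=0.996 F x=-5.8 y=-1.1 z=5.8 Mz=0.03 w=14.8
1.2 t=6.37 pos x=-0.99 y=-0.14 z=0.12 th=1.196 F x=-6.1 y=-1.9 z=6.3 Mz=-0.00 w=14.8
1.25 t=6.62 pos x=-1.00 y=-0.15 z=0.10 th=1.246 F x=-6.4 y=-2.0 z=5.4 Mz=0.03 w=14.8
 t=6.87 pos x=-0.97 y=-0.15 z=0.14 th=1.245 F x=-5.9 y=-1.3 z=6.0 Mz=0.03 w=15.1
```

View pics/top2.png

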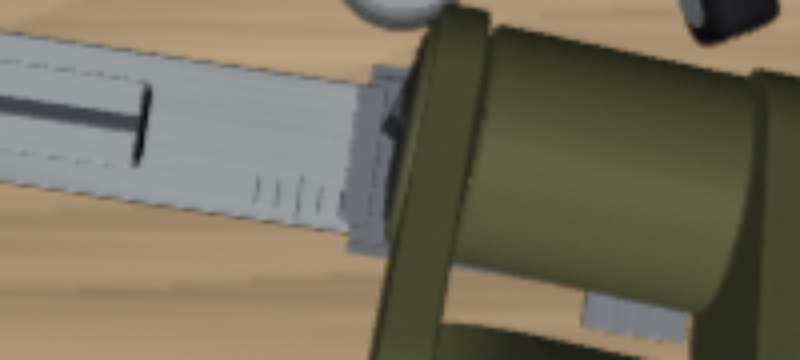

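The view shows the plate unmoved but the knob is hidden by the arm. The torque history (0.67, fading to 0.03 N m) shows it broke loose and turned. Now slide.

Run:
```python
from h import *; from rig import bot
B=K-0.7*XD; A=att(1.25,0)
for y in (20,84): bot.servo_line(list(B+y*YD),A,speed=50); show(bot,y)
bot.dwell(.3); s=show(bot); F0=np.array(s["ft_force"])@YD
y=84
while y<128:
    y+=1.0; bot.servo_line(list(B+y*YD),A,speed=12)
    s=bot.read_state(); f=np.array(s["ft_force"])@YD
    print(y,round(f,1),end="; ")
    if f< -8.5: break
print(); show(bot)
```

```text
20 t=7.42 pos x=-0.95 y=20.42 z=0.15 th=1.246 F x=-6.1 y=1.9 z=5.8 Mz=0.03 w=14.2
84 t=8.85 pos x=-0.89 y=84.19 z=0.12 th=1.246 F x=-5.2 y=0.9 z=5.8 Mz=0.01 w=14.5
 t=9.15 pos x=-0.90 y=84.18 z=0.14 th=1.246 F x=-4.4 y=0.4 z=4.8 Mz=-0.01 w=14.7
85.0 0.3; 86.0 -0.6; 87.0 -0.5; 88.0 -0.6; 89.0 -1.6; 90.0 -1.0; 91.0 -1.2; 92.0 -1.8; 93.0 -0.2; 94.0 -1.2; 95.0 -1.2; 96.0 -1.3; 97.0 -1.3; 98.0 -1.9; 99.0 -3.4; 100.0 -2.5; 101.0 -4.3; 102.0 -4.2; 103.0 -4.3; 104.0 -3.4; 105.0 -3.5; 106.0 -3.6; 107.0 -3.8; 108.0 -4.6; 109.0 -3.5; 110.0 -3.5; 111.0 -3.4; 112.0 -3.2; 113.0 -4.4; 114.0 -3.2; 115.0 -3.5; 116.0 -3.4; 117.0 -9.7; 
 t=17.40 pos x=-0.88 y=116.00 z=0.08 th=1.245 F x=-4.6 y=-9.7 z=6.9 Mz=0.03 w=14.9
```

Contact came at about 98 mm and the force rises sharply at about 116 mm, so the profile travelled about 18 mm. Build up to a steady 13–14 N.

Run:
```python
from h import *; from rig import bot
B=K-0.7*XD; A=att(1.25,0); y=117.0
def f(): return np.mean([(bot.dwell(.03),np.array(bot.read_state()["ft_force"])@YD)[1] for _ in range(5)])
g=f(); print(g)
while g>-13 and y<120:
    y+=.2; bot.servo_line(list(B+y*YD),A,speed=10); g=f(); print(round(y,1),round(g,1))
bot.dwell(.6); show(bot); open("y.txt","w").write(str(y))
```

```text
-8.988405985960608
117.2 -11.0
117.4 -12.4
117.6 -14.0
 t=19.42 pos x=-0.86 y=116.11 z=0.12 th=1.245 F x=-5.6 y=-13.8 z=7.8 Mz=0.05 w=14.5
```

Run:
```python
from h import *; from rig import bot
B=K-0.7*XD; y=float(open("y.txt").read())
for th in (1.1,.95,.8,.7,.6,.5,.4,.3,.2,.1,0,-.03,-.06,-.09):
    bot.move_to(list(B+y*YD),att(th,0)); s=show(bot,(th,round(y,2))); f=np.array(s["ft_force"])@YD
    if th>=.4: y+=float(np.clip((f+14)/8,-.5,.5))*(abs(f+14)>1)
    if th<0 and abs(s["moment"][2])>1.0: break
```

```text
(1.1, 117.6) t=19.68 pos x=-0.84 y=116.15 z=0.11 th=1.094 F x=-4.7 y=-12.8 z=6.8 Mz=-0.07 w=14.8
(0.95, np.float64(117.75)) t=19.95 pos x=-0.79 y=116.18 z=0.12 th=0.944 F x=-5.1 y=-14.1 z=6.0 Mz=-0.09 w=14.5
(0.8, np.float64(117.75)) t=20.22 pos x=-0.76 y=116.22 z=0.14 th=0.794 F x=-5.1 y=-14.2 z=6.5 Mz=-0.10 w=14.6
(0.7, np.float64(117.75)) t=20.47 pos x=-0.72 y=116.23 z=0.14 th=0.694 F x=-4.8 y=-13.7 z=6.3 Mz=-0.05 w=14.3
(0.6, np.float64(117.75)) t=20.72 pos x=-0.72 y=116.22 z=0.12 th=0.594 F x=-3.5 y=-13.0 z=5.8 Mz=-0.05 w=14.9
(0.5, np.float64(117.75)) t=20.97 pos x=-0.70 y=116.24 z=0.11 th=0.494 F x=-4.4 y=-13.2 z=6.4 Mz=-0.04 w=14.5
(0.4, np.float64(117.75)) t=21.22 pos x=-0.68 y=116.24 z=0.13 th=0.394 F x=-3.7 y=-13.3 z=5.3 Mz=-0.13 w=14.6
(0.3, np.float64(117.75)) t=21.47 pos x=-0.65 y=116.25 z=0.17 th=0.294 F x=-4.2 y=-13.4 z=5.9 Mz=-0.19 w=14.6
(0.2, np.float64(117.75)) t=21.72 pos x=-0.61 y=116.26 z=0.21 th=0.194 F x=-4.2 y=-13.5 z=5.9 Mz=-0.31 w=14.8
(0.1, np.float64(117.75)) t=21.97 pos x=-0.58 y=116.22 z=0.26 th=0.094 F x=-5.0 y=-14.1 z=6.6 Mz=-0.23 w=14.0
(0, np.float64(117.75)) t=22.22 pos x=-0.54 y=116.25 z=0.36 th=-0.005 F x=-4.3 y=-13.9 z=6.9 Mz=-0.05 w=14.6
(-0.03, np.float64(117.75)) t=22.47 pos x=-0.56 y=116.24 z=0.36 th=-0.033 F x=-3.4 y=-14.7 z=7.5 Mz=1.32 w=14.7
```

Hard end stop is felt at about 0 rad (1.3 N m). Release straight up and look.

Run:
```python
from h import *; from rig import bot
B=K-0.7*XD; p=np.array(bot.read_state()["ee_pos"])
bot.servo_line(list(B+116.3*YD),att(0,0),speed=10); show(bot,"relaxed")
bot.move_gripper(85); show(bot,"open")
bot.servo_line(list(B+116.3*YD+[0,0,90]),att(0,0),speed=80); s=show(bot,"up")
w=bot.read_camera("wrist"); cv2.imwrite("pics/w2.png",w["image"])
```

```text
relaxed t=22.76 pos x=-0.57 y=116.02 z=0.35 th=-0.005 F x=-3.5 y=-4.1 z=6.1 Mz=0.00 w=14.4
open t=23.44 pos x=-0.70 y=116.31 z=-0.01 th=-0.000 F x=-1.1 y=-0.4 z=-0.6 Mz=-0.01 w=85.0
up t=24.72 pos x=-0.89 y=116.26 z=89.42 th=-0.000 F x=1.0 y=0.5 z=0.1 Mz=0.07 w=84.7
```

View pics/w2.png

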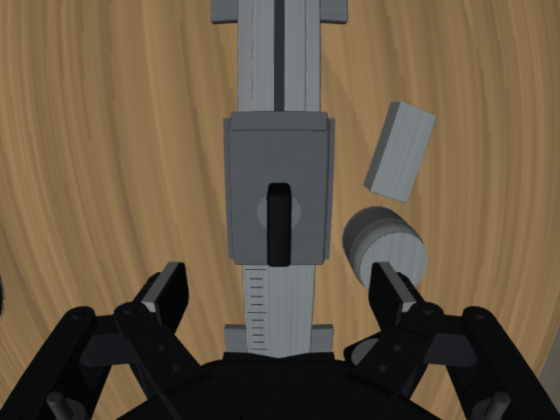

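The bar lies along the rail (columns 267–291 at both ends), and the can and offcut look undisturbed. Move away and check the gap.

Run:
```python
from h import *; from rig import bot
bot.servo_line(list(K+116*YD+[0,0,150]),att(0,0),speed=150)
bot.move_joints([-1.38,0.3,1.521,0,1.321,-0.067])
c=bot.read_camera("scene"); t=bot.read_camera("top"); print(bot.read_state()["clock"])
a=cv2.resize(c["image"][150:300,160:460],(800,400),interpolation=cv2.INTER_CUBIC)
b=cv2.resize(t["image"][150:285,150:390],(800,450),interpolation=cv2.INTER_CUBIC)
v=np.vstack([a,b]); cv2.imwrite("pics/fin.png",cv2.resize(v,(560,595),interpolation=cv2.INTER_AREA))
import pickle; o=pickle.load(open("d.pkl","rb"))["top"]["image"]
d=cv2.absdiff(o,t["image"]).max(2)[140:212,215:400]; print("bystander px changed >40:",(d>40).sum())
```

```text
27.9583
bystander px changed >40: 331
```

View pics/fin.png

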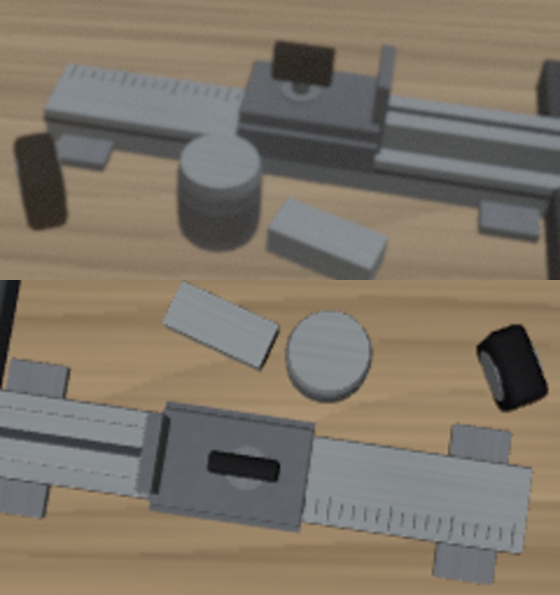

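```bash
python3 -c "
from rig import bot
bot.finish_job()"
```

```text
the job is handed in; nothing more can be done
```

The job is done and handed in at about 28 s on the robot's clock; no verdict was reported.

- **Loosening:** I gripped the knob with 120 N and twisted it anticlockwise. The torque read about 0.67 N m at the start and faded to 0.03 N m. I then opened it to 1.25 rad.
- **Pushing home:** The stop met the profile after about 98 mm. The profile moved some 18 mm before the force rose sharply. I held a steady 14 N at the tool, which is about 12 N on the profile after the stop's own friction.
- **Tightening:** I kept that push on while turning the knob back to its hard end stop (about 1.3 N m felt at 0 rad). I then eased off, let go and moved the arm clear.

**Last checks:**
- **Knob and stop:** The pictures show the bar along the rail, within about 2° of how it started, and the plate against the profile end with no visible gap. I did not measure that gap to the 1.5 mm limit.
- **Can, offcut and tape:** They look unmoved. A picture comparison of that area showed 331 changed pixels. I put these down to the carriage or shading but did not look into them.
- **Torque sign:** While the knob was turning, the torque reading had the opposite sign to what I expected. I relied on how it changed, plus the end stop and the pictures.

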